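# Put the brass work away at the jeweller's bench

### The job

Put the loose brass pieces away: both bangles go flat over the short post of the wooden stand and centred on it, the large one at the bottom and the small one on top of it; each square bar lies flat in the bay of the two-bay tray that suits its length (long bar in the long bay, short bar in the short bay), the same way up as you found it; and the disc lies flat in the round dish, also not turned over. Leave the little amber bottle that stands among them where it is.

Things in the scene. Friction and masses are not known exactly. Their poses are not given: they have to be found in the camera images.
- bangle_large: the larger, heavy brass bangle, a plain ring lying flat on the bench: outer diameter 68 mm, inner diameter 46 mm, 18 mm high, about 280 g. Origin: centre of its underside, on the ring's axis; z up.
- bangle_small: the smaller brass bangle (child's size), a plain ring lying flat: outer diameter 56 mm, inner diameter 40 mm, 10 mm high, about 100 g. Origin: centre of its underside, on the ring's axis; z up.
- bar_long: long offcut of square brass bar, lying flat: 85 mm long (along its x axis), 14 mm wide (y), 14 mm high (z), about 140 g. Origin: centre of its underside.
- bar_short: short offcut of square brass bar, lying flat: 50 mm long (along its x axis), 14 mm wide (y), 14 mm high (z), about 85 g. Origin: centre of its underside.
- disc: solid brass disc lying flat: diameter 44 mm, 8 mm thick, about 100 g. Origin: centre of its underside; z up.
- stand: bangle stand, fixed to the bench: square wooden base 90 x 90 mm, 12 mm thick, with a round upright post 12 mm in diameter in its middle that rises 38 mm above the base (top 50 mm above the bench). Origin: centre of the base's underside, on the post's axis; z up.
- tray: open plywood tray with two bays of unequal length, fixed to the bench: outside 200 mm (x) by 96 mm (y), 16 mm high, walls 6 mm, inner floor 6 mm above the bench, inside 188 x 84 mm. A 6 mm wide divider wall across it, as high as the walls, stands at x = +14 mm. Long bay: x from -94 to +11 mm (105 mm long, centre x = -41.5 mm). Short bay: x from +17 to +94 mm (77 mm long, centre x = +55.5 mm). Both bays are 84 mm wide in y. Origin: centre of its underside; x along its length.
- dish: shallow round dark wooden dish, fixed to the bench: outer diameter about 116 mm, inner diameter about 102 mm, rim 14 mm high, flat inner floor 5 mm above the bench. Origin: centre of its underside; z up.
- bottle: little amber glass bottle with a black cap, standing loose among the brass pieces: diameter 38 mm, 59 mm high. Not to be moved. Origin: centre of its underside.
Not all that is in view belongs to the job. Leave any turquoise look-alike of the bangle_small alone. What is shaped like the bar_long but turquoise is not meant.

How it is judged (in metres and radians):
At the end, for the whole second after the job is handed in: Bangles flat, within 12 mm of the post's axis: large on the base, small on the large. Long bar flat on the long bay's floor, short bar flat on the short bay's floor, disc flat on the dish's floor, none turned over (0.1 rad). All at rest (horizontal distance between each of bangle_large, bangle_small and stand below 0.012 m and angle between each of bangle_large, bangle_small, bar_long, bar_short, disc's own z axis and vertical below 0.1 rad and z of bangle_large in the frame of stand between 0.008 and 0.016 m and z of bangle_small in the frame of stand between 0.026 and 0.034 m and x of bar_long in the frame of tray between -0.0555 and -0.0275 m and y of bar_long in the frame of tray between -0.037 and 0.037 m and angle between bar_long's own x axis and vertical between 1.49 and 1.65 rad and z of bar_long in the frame of tray between 0.002 and 0.01 m and x of bar_short in the frame of tray between 0.0225 and 0.0885 m and y of bar_short in the frame of tray between -0.037 and 0.037 m and angle between bar_short's own x axis and vertical between 1.49 and 1.65 rad and z of bar_short in the frame of tray between 0.002 and 0.01 m and horizontal distance between disc and dish below 0.031 m and z of disc in the frame of dish between 0.002 and 0.009 m and linear speed of each of bangle_large, bangle_small, bar_long, bar_short, disc below 0.02 m/s); the robot touches nothing.
It fails at once if the bottle is shifted by more than 15 mm or tipped (distance of bottle from where it was at the start of the episode above 0.015 m or angle between bottle's own z axis and vertical above 0.3 rad).
It also fails if it takes over 125 s, if anything falls off the work surface, if the arm or the gripper's body presses on something with over 40 N, if the wrist force passes 120 N, or if a joint passes its speed limit or range.

### The arm

A 6-joint arm with a two-finger parallel gripper is mounted at the origin on the work surface. World frame = base frame: x ahead of the robot, y to its left, z up, the work surface at z = 0. Lengths are in m, angles in degrees, forces in N, time in s.
With the tool pointing down it reaches from about 0.325 to 0.775 m from the base axis. Payload 5.5 kg.
Tool frame: the origin (TCP) lies at the centre of the arm's flange, where the gripper is bolted on; the fingertips stand 182 mm ahead of it and the grasp point (between the pads) lies 163 mm ahead of it; z points along the fingers, y is the line along which they close (so a half turn about z gives the same grasp; the last joint's range is limited). The gripper opens to 88 mm and grips with 3 to 60 N. Pads are 20 mm wide; open, the fingers measure 115 mm over their backs; the gripper's body (75 mm by 178 mm) begins 61 mm behind the grasp point.
Start: joints at [-75.556, 5.22, 70.514, -0, 104.267, -3.249], TCP at [0.182, -0.572, 0.405] pointing down, gripper open.
Joint ranges: [-164.24, 164.24], [-49.07, 125.15], [9.68, 141.18], [-86.29, 266.29], [3.28, 154.24], [-151.56, 151.56]. Speed limits (degrees/s): [147.25, 147.25, 172.46, 180, 180, 180].

### API

Orientations are given as [roll, pitch, yaw] about the fixed x, y, z axes, in that order (R = Rz(yaw) Ry(pitch) Rx(roll)).
In Python, from station import r gives the robot as it stands. The module is installed in compiled form; this text tells all that it offers. Calls block until the motion is done:
- r.reach(position, orientation): joint-space move of the TCP to a pose.
- r.servo_line(position, rotation=None, speed=0.15): straight line of the TCP; rotation=None keeps the orientation; speed is the mean speed in m/s.
- r.move_joints(angles): joint-space move.
- r.let_go() and r.grab(squeeze=None): open the fingers fully, or close them until they stop; squeeze is the grip in N (None keeps the last).
- r.wait(seconds).
- r.inverse_kinematics(position, orientation): joint angles nearest the present ones, or None.
- r.sense(): the state.
- r.snapshot(name): name is "scene" or "side" or "wrist"; returns a dict with "frame" (384x512x3 uint8, red, green, blue), "fx", "fy", "cx", "cy" (pixels), "dist_coeffs" ([k1, k2, p1, p2, k3] as OpenCV has them; the pictures are not rectified), "R" (3x3) and "t" (3): a world point X has camera coordinates R X + t. Camera axes: x right, y down, z forward; pixel columns grow to the right and rows downward; lengths in m; the calibration is good to about 2 mm. A picture is of the moment at which its call begins. There is no depth.
A pose or a line that the arm cannot do raises r.IKError and nothing moves.
- r.hand_in(): hands the job in; it is judged then, once.
The state is a dict: "clock": time; "joints": joint angles; "joint_vel": joint speeds; "joint_torque": joint torques, N m; "tcp_pos": TCP position; "orientation": TCP orientation; "contact_force": force on the tool from outside, world axes, zero at the start; "torque": the same for the moment, N m; "opening": finger opening in m; "gripper_force": force on a finger pad.
Only numpy, scipy, OpenCV 4.12 (cv2) and the standard library are available. Lean on these libraries where they do the work, as an engineer would, in place of code of your own. Each camera call takes 0.05 s, during which the arm holds its last target. There are 200 camera calls.

## Working session

There is one attempt and no reset: what is moved stays moved. The work goes in short steps, each a Python script; the robot and the scene stay as the last script left them, time stands still between calls to the robot, and variables do not carry over. Pictures are saved under pics/ and viewed, at most 14 in all, crops included, and the job is handed in when it is done.

```bash
mkdir -p pics; python3 - <<'E'
from station import r
import cv2,numpy as np
for n in("scene","side","wrist"):
    s=r.snapshot(n); cv2.imwrite(f"pics/{n}0.png",cv2.resize(s["frame"][:,:,::-1],(800,600),interpolation=cv2.INTER_CUBIC))
    print(n,s["fx"],s["cx"],s["dist_coeffs"],-s["R"].T@s["t"],s["R"][2])
print(r.sense())
E
```

```text
scene 461.81398121687135 259.6285480280565 [-0.00302807  0.          0.          0.          0.        ] [ 0.99674341 -0.33996712  0.94675167] [-0.49735015  0.25892794 -0.82800915]
side 409.9031467996479 253.47995548050898 [0.03510643 0.         0.         0.         0.        ] [-0.07880006  0.43100328  0.83491533] [ 0.49884931 -0.45127094 -0.73993507]
wrist 310.62160552404436 255.98090476410812 [-0.04777727  0.          0.          0.          0.        ] [ 0.2510193  -0.55025304  0.38358087] [-0.24737283 -0.07811176 -0.96576666]
{'clock': 0.15, 'joints': array([-7.55554550e+01,  5.25432560e+00,  7.05646414e+01, -9.37933954e-04,
        1.04266831e+02, -3.24796715e+00]), 'joint_vel': array([-0.02463562, -0.10962023, -0.21965541,  0.04690788, -0.01309104,
       -0.04741433]), 'joint_torque': array([ 1.35587925e-03, -4.47046566e+01, -4.06908202e+01,  6.97019510e-02,
        2.74809619e-02, -1.07194780e-04]), 'tcp_pos': array([ 0.18236155, -0.57167273,  0.40376834]), 'orientation': array([-1.79914288e+02, -3.95320352e-03,  1.76922788e+01]), 'contact_force': array([-0.24369986,  0.56201752,  0.22390386]), 'torque': array([ 0.00421593,  0.07308117, -0.06569404]), 'gripper_force': 0.0, 'opening': 0.08793575833193314}
```

View pics/scene0.png

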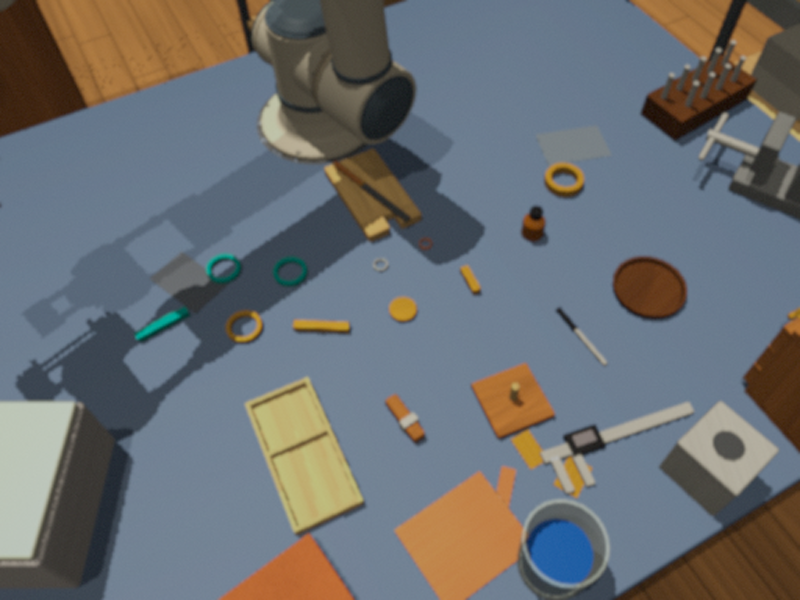

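View pics/side0.png

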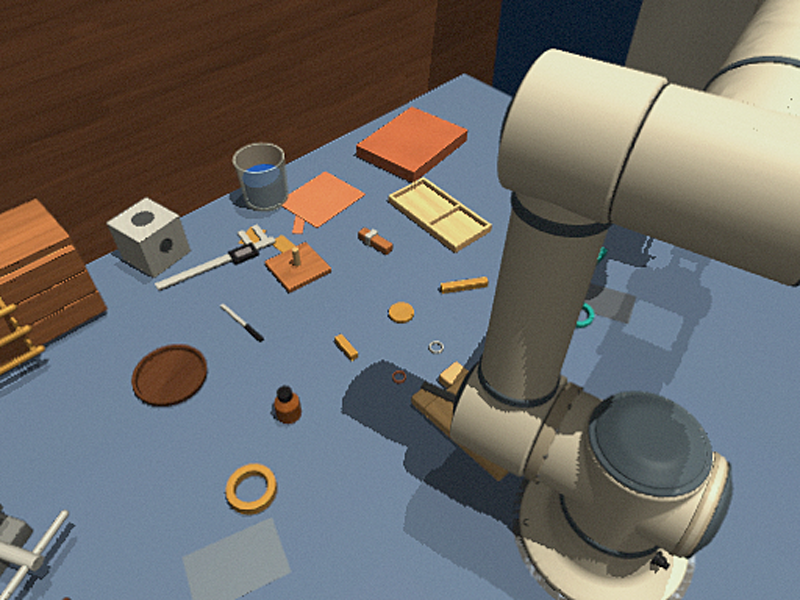

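Scene (800×600 view): large bangle (564,179), small brass bangle (244,326), long bar (321,326), short bar (470,279), disc (403,309), bottle (534,225), stand (513,400), tray (303,455), dish (650,288). The turquoise rings (223,268) and (290,271) and the turquoise bar (161,325) are look-alikes and stay where they are; the brass-coloured pieces match the description.

```bash
cat > h.py <<'E'
from station import r
import cv2,numpy as np
def world(s,px,z,scale=1.5625):
    """pixels (in picture enlarged by scale) -> world points on plane z"""
    K=np.array([[s["fx"],0,s["cx"]],[0,s["fy"],s["cy"]],[0,0,1]])
    p=(np.array(px,float).reshape(-1,1,2)+.5)/scale-.5
    n=cv2.undistortPoints(p,K,np.array(s["dist_coeffs"]))[:,0]
    d=np.c_[n,np.ones(len(n))]@s["R"]; c=-s["R"].T@s["t"]
    return c+d*((z-c[2])/d[:,2])[:,None]
def pixel(s,X):
    K=np.array([[s["fx"],0,s["cx"]],[0,s["fy"],s["cy"]],[0,0,1]])
    return cv2.projectPoints(np.array(X,float).reshape(-1,1,3),cv2.Rodrigues(s["R"])[0],s["t"],K,np.array(s["dist_coeffs"]))[0][:,0]
def brass(s,X,half=0.075,z=0):
    """largest brass blob near X: hull contour"""
    hsv=cv2.cvtColor(s["frame"],cv2.COLOR_RGB2HSV)
    m=cv2.inRange(hsv,(12,120,60),(32,255,255))
    w=np.zeros_like(m); c=pixel(s,[[X[0]+a*half,X[1]+b*half,z] for a,b in((-1,-1),(-1,1),(1,1),(1,-1))])
    cv2.fillConvexPoly(w,c.astype(np.int32),255); m&=w
    k=max(cv2.findContours(m,cv2.RETR_EXTERNAL,cv2.CHAIN_APPROX_NONE)[0],key=cv2.contourArea)
    return cv2.convexHull(k)[:,0]
def down(x,y,z,yaw): return [x,y,z],[180,0,yaw]
E
python3 - <<'E'
from h import *
np.set_printoptions(precision=4,suppress=True)
a=r.snapshot("scene");b=r.snapshot("side")
P=dict(large=((564,179),(251,489),.018),small=((244,326),None,.01),long=((321,326),(464,285),.014),short=((470,279),(346,347),.014),disc=((403,309),(401,312),.008),bottle=((534,236),(287,416),0),stand=((513,400),(298,266),.012),posttop=((515,386),(296,250),.05),tray=((303,455),(440,213),.016),dish=((650,288),(170,375),.014))
for k,(u,v,z) in P.items(): print(k,world(a,[u],z)[0], world(b,[v],z)[0] if v else '')
print("tray", world(a,[(246,405),(308,380),(362,501),(297,531)],.016), world(b,[(424,180),(491,228),(455,250),(389,200)],.016))
print("ends",world(a,[(294,324),(349,327),(463,267),(477,292)],.014))
s=r.snapshot("wrist"); print("wrist cam offset", -s["R"].T@s["t"]-r.sense()["tcp_pos"])
E
```

```text
large [0.3656 0.3019 0.018 ] [0.355  0.3108 0.018 ]
small [ 0.3705 -0.2934  0.01  ] 
long [ 0.4299 -0.1912  0.014 ] [ 0.4211 -0.1833  0.014 ]
short [0.4651 0.0512 0.014 ] [0.4574 0.0581 0.014 ]
disc [ 0.4598 -0.0662  0.008 ] [ 0.4551 -0.0624  0.008 ]
bottle [ 0.434   0.1958 -0.    ] [0.4259 0.2018 0.    ]
stand [ 0.6724 -0.004   0.012 ] [0.664  0.0004 0.012 ]
posttop [ 0.6692 -0.0036  0.05  ] [ 0.6649 -0.0018  0.05  ]
tray [ 0.6051 -0.2986  0.016 ] [ 0.5869 -0.2911  0.016 ]
dish [0.6158 0.2872 0.014 ] [0.6043 0.2945 0.014 ]
tray [[ 0.4984 -0.3391  0.016 ]
 [ 0.5048 -0.2462  0.016 ]
 [ 0.6998 -0.2568  0.016 ]
 [ 0.6944 -0.3467  0.016 ]] [[ 0.6843 -0.3426  0.016 ]
 [ 0.4881 -0.3302  0.016 ]
 [ 0.4931 -0.2356  0.016 ]
 [ 0.6862 -0.2456  0.016 ]]
ends [[ 0.4067 -0.2256  0.014 ]
 [ 0.452  -0.1548  0.014 ]
 [ 0.4397  0.0536  0.014 ]
 [ 0.4915  0.0478  0.014 ]]
wrist cam offset [ 0.0687  0.0214 -0.0202]
```

Scene and side disagree by a systematic ~10 mm, so I'll measure with the wrist camera from above and cross-check it at different yaws.

```bash
python3 - <<'E'
from h import *
import pickle
V=[]
for x,y,z,w in [(.40,-.22,.36,0),(.5,-.22,.36,180),(.5,0,.36,0),(.5,0.0,.36,90),(.42,.24,.36,0),(.42,.24,.36,90)]:
    try: r.reach(*down(x,y,z,w))
    except r.IKError as e: print(x,y,w,e);continue
    r.wait(.3); V.append(r.snapshot("wrist")); cv2.imwrite(f"pics/w{len(V)}.png",V[-1]["frame"][:,:,::-1])
pickle.dump(V,open("V.pkl","wb")); print(r.sense()["clock"],[v["R"].T@-v["t"] for v in V])
t=[cv2.resize(v["frame"][:,:,::-1],(400,300),interpolation=cv2.INTER_AREA) for v in V]
cv2.imwrite("pics/m.png",np.vstack([np.hstack([t[0],t[2]]),np.hstack([t[3],t[4]])]))
E
```

```text
14.0833 [array([ 0.47191091, -0.22063826,  0.3399179 ]), array([ 0.43071104, -0.22008003,  0.33997467]), array([ 5.72020500e-01, -1.36994139e-04,  3.39935546e-01]), array([0.50139271, 0.07055428, 0.33994684]), array([0.49212935, 0.23971587, 0.33993259]), array([0.42139306, 0.31055418, 0.33994681])]
```

View pics/m.png

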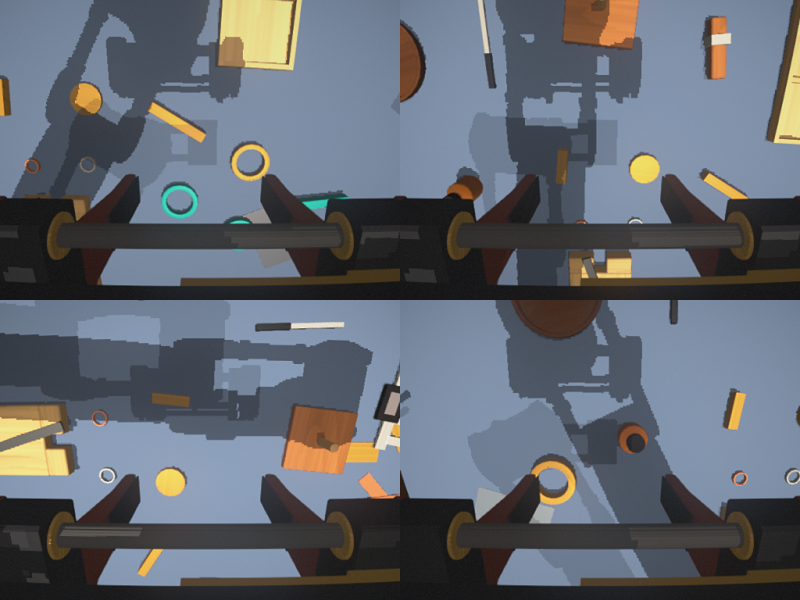

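Tiles (V0 top-left, V2 top-right, V3 bottom-left, V4 bottom-right). V0: disc (86,98), long bar (177,123), small brass bangle (250,161), turquoise ones beside it. V2: stand top edge (600,20), disc (644,168), short bar in shadow (563,166). V3: short bar (170,400), stand (320,440). V4: large bangle (553,480), bottle (633,438), dish (555,310).

```bash
cat >> h.py <<'E'
def circ(d,z): 
    a=np.linspace(0,2*np.pi,48,endpoint=False); return np.c_[d/2*np.cos(a),d/2*np.sin(a),0*a+z]
def box(l,w,z): return np.array([[a*l/2,b*w/2,z] for a,b in((-1,-1),(-1,1),(1,1),(1,-1))])
M=dict(large=np.r_[circ(.068,.018),circ(.068,0)],small=np.r_[circ(.056,.01),circ(.056,0)],disc=np.r_[circ(.044,.008),circ(.044,0)],
 long=np.r_[box(.085,.014,.014),box(.085,.014,0)],short=np.r_[box(.05,.014,.014),box(.05,.014,0)])
def cen(h):
    m=cv2.moments(cv2.convexHull(np.asarray(h,np.float32))); return np.array([m["m10"],m["m01"]])/m["m00"]
def locate(s,name,X,zoff=0,half=.06):
    """fit outline of the piece: x,y,yaw(deg), area ratio seen/model"""
    h=brass(s,X,half); p=np.array(X[:2],float); yaw=0.
    if name in("long","short"):
        c=cv2.boxPoints(cv2.minAreaRect(h)); e=[c[1]-c[0],c[2]-c[1]]; e=max(e,key=np.linalg.norm); o=cen(h)
        q=world(s,[o-e/2,o+e/2],.007,1); d=q[1]-q[0]; yaw=np.arctan2(d[1],d[0])
    R=np.array([[np.cos(yaw),-np.sin(yaw),0],[np.sin(yaw),np.cos(yaw),0],[0,0,1]])
    for _ in range(5):
        g=pixel(s,M[name]@R.T+[*p,zoff])
        a,b=world(s,[cen(g),cen(h)],zoff+.007,1); p+=(b-a)[:2]
    A=lambda q:cv2.contourArea(cv2.convexHull(np.asarray(q,np.float32)))
    return np.r_[p,(np.degrees(yaw)+90)%180-90,A(h)/A(g)]
E
python3 - <<'E'
from h import *
import pickle
np.set_printoptions(precision=4,suppress=True)
V=pickle.load(open("V.pkl","rb"))
W={"large":(.36,.306),"small":(.37,-.293),"long":(.426,-.188),"short":(.46,.055),"disc":(.457,-.064)}
for i,v in enumerate(V):
  for n,X in W.items():
    p=pixel(v,[[*X,0]])[0]
    if 10<p[0]<500 and 5<p[1]<250:
      try: print(i,n,locate(v,n,X))
      except Exception as e: print(i,n,"none")
  p=pixel(v,[[.668,-.002,.012],[.595,-.295,.016],[.61,.29,.014],[.43,.198,0]]); print(i,"stand tray dish bottle",p)
E
python3 - <<'E'
import pickle,cv2,numpy as np
V=pickle.load(open("V.pkl","rb"))
f=[V[i]["frame"][:,:,::-1] for i in (1,3,4,5)]
t=[cv2.resize(x[:300],(400,234),interpolation=cv2.INTER_AREA) for x in f]
cv2.imwrite("pics/m2.png",np.vstack([np.hstack(t[:2]),np.hstack(t[2:])]))
E
```

```text
0 small [ 0.3671 -0.2933  0.      0.8897]
0 long [ 0.4258 -0.1891 58.5118  0.8599]
0 disc [ 0.4574 -0.0647  0.      0.8791]
0 stand tray dish bottle [[  21.1911  -98.9881]
 [ 335.4411  -23.1587]
 [-205.6474   -1.5086]
 [ -99.6516  154.7364]]
1 small [ 0.3675 -0.2932  0.      0.9046]
1 long [ 0.4259 -0.1896 58.0193  0.929 ]
1 disc [ 0.4573 -0.0646  0.      0.8644]
1 stand tray dish bottle [[431.3292 310.7541]
 [191.0817 259.9175]
 [652.1198 263.8886]
 [620.2415 117.7493]]
2 long [ 0.4283 -0.1864 58.3887  0.6977]
2 short [ 0.4615  0.0547 -6.2591  0.8132]
2 disc [ 0.4571 -0.0651  0.      0.8714]
2 stand tray dish bottle [[257.6019   9.0801]
 [539.0246  92.816 ]
 [-25.0636  77.6579]
 [ 89.5604 236.0104]]
3 short [ 0.4624  0.0545 -6.3857  0.848 ]
3 disc [ 0.4572 -0.0655  0.      0.8662]
3 stand tray dish bottle [[ 408.447   180.9548]
 [ 325.6636  394.795 ]
 [ 377.5569 -137.0702]
 [ 182.9418  -21.6052]]
4 large [0.3586 0.3071 0.     0.8071]
4 short [ 0.4633  0.0526 -7.0101  0.7495]
4 stand tray dish bottle [[510.1681 -73.6335]
 [727.5099  32.9302]
 [202.0136 -16.517 ]
 [293.2556 169.5307]]
5 large [0.3598 0.3082 0.     0.9382]
5 stand tray dish bottle [[442.285  358.4138]
 [363.7513 505.4335]
 [435.6827 133.0492]
 [263.5073 212.4976]]
```

View pics/m2.png

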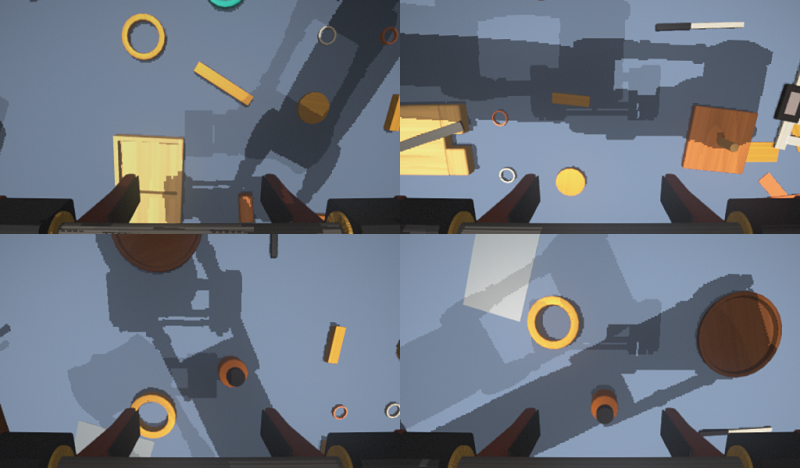

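Wrist estimates agree to within 1 mm across yaws. One closer look each at the stand and the tray, then I'll act.

```bash
python3 - <<'E'
from h import *
import pickle
V=[]
for x,y,z,w in [(.595,-.23,.36,-90),(.61,0,.34,0)]:
    try: r.reach(*down(x,y,z,w))
    except r.IKError as e: print(x,y,w,e);continue
    r.wait(.3); V.append(r.snapshot("wrist")); print(r.sense()["tcp_pos"])
pickle.dump(V,open("V2.pkl","wb"))
cv2.imwrite("pics/t.png",cv2.resize(np.vstack([v["frame"][:250,:,::-1] for v in V]),None,fx=1.2,fy=1.2,interpolation=cv2.INTER_CUBIC))
E
```

```text
0.595 -0.23 -90 the arm cannot take that pose within its joint ranges
[0.60982169 0.00070396 0.34034026]
```

View pics/t.png

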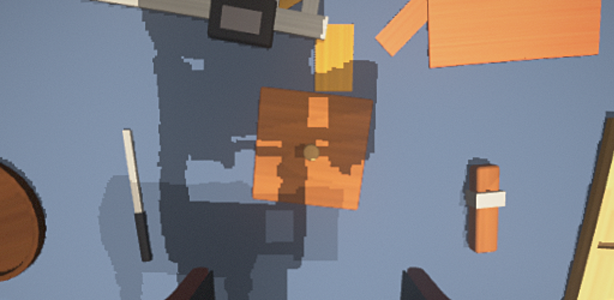

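Stand: base corners ≈(262,87),(373,98),(358,210),(253,197), post top (311,152).

```bash
python3 - <<'E'
from h import *
import pickle
np.set_printoptions(precision=4,suppress=True)
v=pickle.load(open("V2.pkl","rb"))[0]
c=world(v,[(262,87),(373,98),(358,210),(253,197)],.012,1.2);print(c,c.mean(0),world(v,[(311,152)],.05,1.2))
V=pickle.load(open("V.pkl","rb"))
print("dish",world(V[5],[((740-400)/.78125,(334-234)/.78)],.014,1),"bottle V4",world(V[4],[(233/.78125,(371-234)/.78)],.04,1))
c=world(V[3],[((a-400)/.78125,b/.78) for a,b in((693,104),(757,113),(746,174),(682,166))],.012,1);print("stand V3",c.mean(0))
for x,y,z,w in [(.56,-.27,.40,90),(.53,-.3,.40,0),(.53,-.3,.40,-45)]:
    try: r.reach(*down(x,y,z,w))
    except r.IKError as e: print(x,y,w,e);continue
    r.wait(.3); v=r.snapshot("wrist");pickle.dump(v,open("V3.pkl","wb"));print(w,pixel(v,[.595,-.295,.016]));break
cv2.imwrite("pics/tray.png",cv2.resize(v["frame"][:,:,::-1],(800,600),interpolation=cv2.INTER_CUBIC))
E
```

```text
[[ 0.7179  0.036   0.012 ]
 [ 0.7099 -0.051   0.012 ]
 [ 0.6202 -0.0423  0.012 ]
 [ 0.6311  0.0459  0.012 ]] [ 0.6698 -0.0028  0.012 ] [[ 0.6697 -0.002   0.05  ]]
dish [[0.6088 0.295  0.014 ]] bottle V4 [[0.4312 0.1978 0.04  ]]
stand V3 [ 0.669  -0.0007  0.012 ]
90 [[283.6702 193.1915]]
```

View pics/tray.png

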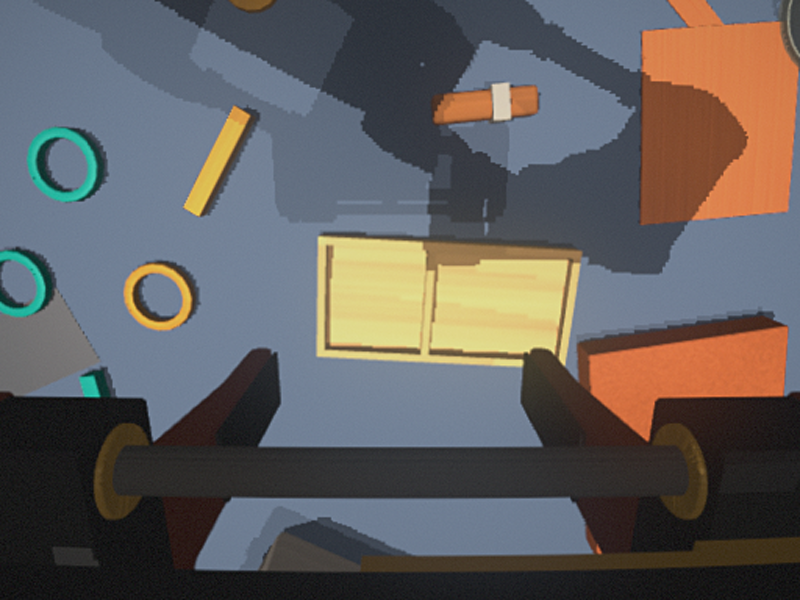

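Tray top corners (318,236),(580,250),(567,367),(318,356); divider around (430,300), so the short bay is the left one, nearer the robot. Now the large bangle.

```bash
cat >> h.py <<'E'
def over(x,y,z,yaw):
    """joint move to tool-down pose, taking the half turn with the smaller joint travel"""
    j=r.sense()["joints"]; c=[]
    for w in(yaw,yaw+180):
        w=(w+180)%360-180; q=r.inverse_kinematics(*down(x,y,z,w))
        if q is not None: c.append((np.abs(np.array(q)-j).max(),w))
    w=min(c)[1]; r.reach(*down(x,y,z,w)); return w
def pick(x,y,yaw,tip,squeeze,up=.14):
    r.let_go(); over(x,y,.182+.09,yaw); r.servo_line([x,y,.182+tip],speed=.12)
    r.grab(squeeze); s=r.sense(); print("grab open",s["opening"],"F",s["gripper_force"],"tip",s["tcp_pos"][2]-.182,s["clock"])
    r.servo_line([x,y,.182+up],speed=.2); s=r.sense(); print("lifted",s["opening"],s["gripper_force"],s["contact_force"])
def place(x,y,yaw,tip,up=.14,mid=None):
    over(x,y,.182+up,yaw); r.servo_line([x,y,.182+tip+.02],speed=.2); r.servo_line([x,y,.182+tip],speed=.05); r.wait(.2)
    s=r.sense(); print("down tip",s["tcp_pos"]-[0,0,.182],"F",s["contact_force"])
    r.let_go(); r.wait(.2); r.servo_line([x,y,.182+up],speed=.25); print("clock",r.sense()["clock"])
E
python3 - <<'E'
from h import *
import pickle
np.set_printoptions(precision=4,suppress=True)
v=pickle.load(open("V3.pkl","rb"))
c=world(v,[(318,236),(580,250),(567,367),(318,356)],.016);print(c,c.mean(0))
print("divider",world(v,[(432,250),(426,355)],.016))
d=c[0]+c[3]-c[1]-c[2]; print("yaw",np.degrees(np.arctan2(d[1],d[0])),np.linalg.norm(d)/2)
for n,X in {"small":(.367,-.293),"long":(.426,-.189)}.items(): print(n,locate(v,n,X))
pick(.3598,.3080,0,.003,40)
E
```

```text
[[ 0.4998 -0.2438  0.016 ]
 [ 0.6978 -0.254   0.016 ]
 [ 0.6965 -0.3492  0.016 ]
 [ 0.4956 -0.3397  0.016 ]] [ 0.5974 -0.2967  0.016 ]
divider [[ 0.5854 -0.2543  0.016 ]
 [ 0.582  -0.3387  0.016 ]]
yaw 177.15809221881477 0.19971631026263584
small [ 0.3665 -0.2933  0.      0.8657]
long [ 0.4246 -0.1891 58.4262  0.7413]
grab open 0.0660888960766317 F 39.883468486368656 tip 0.0035331765272399174 21.5167
lifted 0.06581939925837985 39.88371371291578 [-0.1088  0.2514 -3.1244]
```

Held (3.1 N). Place at the post (0.6697, −0.0020).

```bash
python3 - <<'E'
from h import *
np.set_printoptions(precision=4,suppress=True)
place(.6697,-.0018,0,.012+.0045)
v=r.snapshot("wrist");cv2.imwrite("pics/p1.png",cv2.resize(v["frame"][:300,:,::-1],None,fx=1.2,fy=1.2))
over(.60,-.0,.182+.16,0);r.wait(.2)
v=r.snapshot("wrist");cv2.imwrite("pics/p2.png",cv2.resize(v["frame"][:300,:,::-1],None,fx=1.2,fy=1.2))
print(locate(v,"large",(.67,-.002),.012,.05), pixel(v,[.6697,-.002,.05])*1.2)
E
```

```text
down tip [ 0.6697 -0.0018  0.0164] F [ 0.2168  0.2575 -2.8725]
clock 26.7667
[ 0.6612 -0.0015  0.      1.7017] [[305.0974 314.7134]]
```

View pics/p2.png

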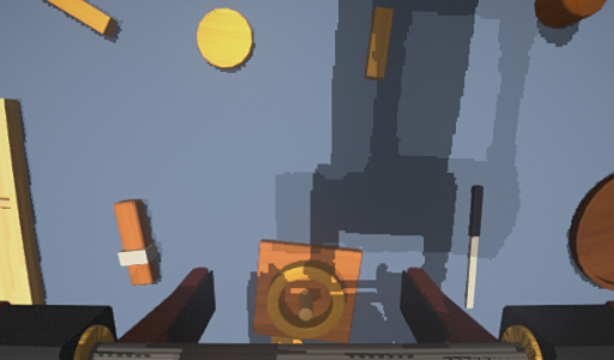

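The bangle lies over the post: ring spans x 267–342, y 262–338 and the post top is at (306,313). Next the small bangle, checking the ring position on the way.

```bash
python3 - <<'E'
from h import *
np.set_printoptions(precision=4,suppress=True)
v=r.snapshot("wrist"); print("ring",world(v,[(304.5,300)],.030,1.2),world(v,[(306,313)],.05,1.2))
pick(.367,-.2933,0,.002,30)
place(.6697,-.0018,0,.030+.003)
r.servo_line([.60,0,.40],speed=.25);r.wait(.2)
v=r.snapshot("wrist");cv2.imwrite("pics/p3.png",cv2.resize(v["frame"][:250,100:400,::-1],None,fx=2,fy=2,interpolation=cv2.INTER_CUBIC));print(pixel(v,[.6697,-.002,.05]))
E
```

```text
ring [[ 0.6664 -0.0027  0.03  ]] [[ 0.6684 -0.0014  0.05  ]]
grab open 0.05552530086546024 F 30.000041434541345 tip 0.0020915995914992935 30.65
lifted 0.055554715394638944 29.999832019675523 [ 1.0532 -0.1487 -0.9014]
down tip [ 0.6697 -0.0018  0.033 ] F [ 0.324  -0.751  -0.0653]
clock 35.8333
[[254.5287 239.4013]]
```

View pics/p3.png

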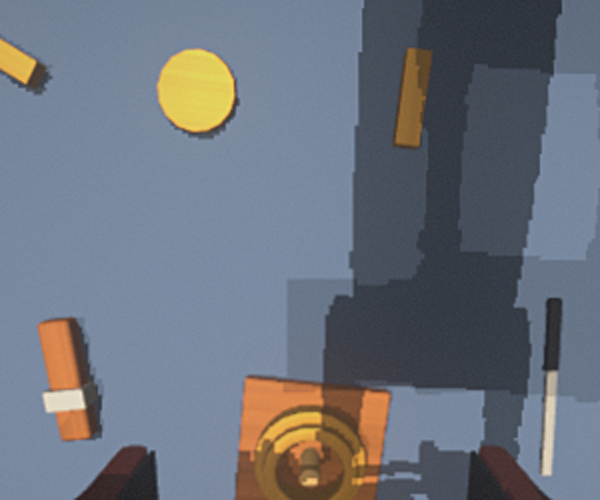

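Both rings are stacked on the post. Now the bars.

```bash
python3 - <<'E'
from h import *
np.set_printoptions(precision=4,suppress=True)
pick(.4258,-.1892,58.3,.0085,40)
place(.6388,-.2988,177.2,.0180)
pick(.4620,.0546,-6.3,.0085,40)
place(.5420,-.2939,177.2,.0180)
over(.56,-.27,.40,90); r.wait(.2)
v=r.snapshot("wrist");cv2.imwrite("pics/p4.png",cv2.resize(v["frame"][:270,:,::-1],None,fx=1.5,fy=1.5,interpolation=cv2.INTER_CUBIC))
E
```

```text
grab open 0.013628660393086963 F 40.00004231929779 tip 0.008498449893339921 40.3167
lifted 0.01347573925909679 39.99954879283905 [ 0.5446 -0.2168 -1.9255]
down tip [ 0.6389 -0.2989  0.0184] F [ 0.6591 -0.1081 -2.6527]
clock 45.5833
grab open 0.013664228631160959 F 39.99990463256836 tip 0.008504658806501919 49.2417
lifted 0.013650101538118544 39.999749064445496 [ 0.3495  0.0394 -1.4139]
down tip [ 0.5421 -0.294   0.0184] F [ 0.502   0.1048 -0.0999]
clock 54.85
```

View pics/p4.png

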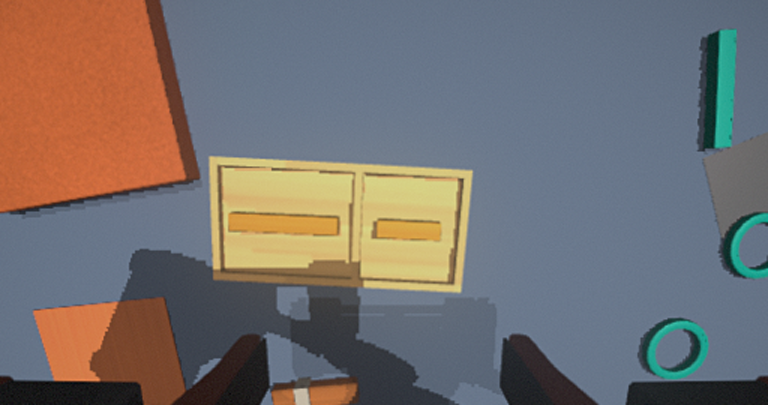

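Both bars lie in their bays: long (284,222), short (407,230). Disc next.

```bash
python3 - <<'E'
from h import *
np.set_printoptions(precision=4,suppress=True)
pick(.4572,-.0649,0,.0042,40)
place(.6090,.2935,20,.0160)
over(.55,.27,.40,0); r.wait(.2); v=r.snapshot("wrist"); print(pixel(v,[[.609,.2935,.01]]))
over(.61,0,.37,0); r.wait(.3); w=r.snapshot("wrist")
if 0: pass
a=np.vstack([v["frame"][:250,:,::-1],w["frame"][:250,:,::-1]])
cv2.imwrite("pics/p5.png",cv2.resize(a,None,fx=1.18,fy=1.18,interpolation=cv2.INTER_CUBIC))
for n in("scene","side"):
    s=r.snapshot(n); cv2.imwrite(f"pics/{n}9.png",s["frame"][:,:,::-1])
print(pixel(w,[[.6697,-.002,.05]]),r.sense()["clock"])
E
```

```text
grab open 0.04258437769981188 F 40.00010311603546 tip 0.004223290387692397 59.5417
lifted 0.04241470098983434 39.9997079372406 [ 0.5728 -0.313  -0.7754]
down tip [0.6091 0.2936 0.0164] F [ 0.1031 -0.4182 -1.5267]
clock 64.9333
[[234.6751 122.2506]]
[[258.941  125.2828]] 67.1917
```

View pics/p5.png

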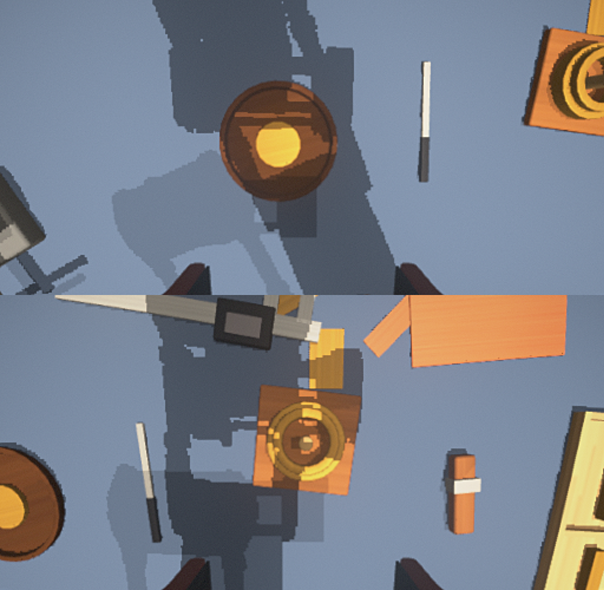

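The disc lies flat in the dish at (278,145). The two rings are concentric around (305,440) with the post at (306,443), so a few mm off at most. Handing in.

```bash
python3 -c "
from h import *
print(r.hand_in())"
```

```text
the job is handed in; nothing more can be done
None
```

I handed the job in at about 67 s on the clock: both bangles are stacked on the post (large below small), the two bars are in their bays and the disc is in the dish. The last pictures showed all of this in place; I never moved the bottle but took no final picture of it, and the hand-in gave no verdict.

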